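Fetch the parcel at the back of the sorting tray for weighing

TASK

The white carton with red tape at the back of the green sorting tray has to be weighed, but a flat brown carton lies on it and a mailing tube and a tall carton stand in front: first move these three onto the black rubber mat, upright and side by side, then set the white carton gently on the parcel scale, centred and lengthwise on its steel plate. After that put the three back in the tray: the flat carton flat, centred and lengthwise on the white strip where the white carton lay, the tube upright in the middle of the blue square and the tall carton upright and squarely in the middle of the yellow square. Never tip a parcel over, and leave the slim carton with the green tape at the tray's side where it is.

Things in the scene. Friction and masses are not known exactly. Their poses are not given: they have to be found in the camera images.
- tube: Mailing tube standing upright: round brown cardboard, diameter 58, height 155, white caps, a white paper band and a blue round sticker on top. About 0.2 kg. Origin: centre of its underside; z up along its axis. It starts standing on the blue square; the gap beside it to the tall carton is about 41, and 18 behind it to the white carton (also behind the tall carton).
- tall_carton: Tall brown carton standing upright, 60 x 60 (x, y) and 145 high, brown tape and a yellow square sticker on top. About 0.3 kg. Origin: centre of its underside; z up, x and y along its sides. It starts standing on the yellow square, its x and y along the tray's.
- flat_carton: Flat brown carton with brown tape and a white label on top, 54 x 110 (x, y) and 40 high. About 0.2 kg. Origin: centre of its underside; z up, y along its length. It starts lying on the white carton, so its underside is 49 above the table, lengthwise like it.
- white_carton: White carton with red tape (one strip along the top, two bands around it), 60 x 200 (x, y) and 45 high. About 0.5 kg. Origin: centre of its underside; z up, y along its length. It starts lying on the white strip at the back of the tray, lengthwise; both its ends show from under the flat carton.
- blue_place: Flat blue square, 82 x 82, stuck on the tray's floor near its open front: the tube's place. Origin: centre of the square, on the tray floor (4 above the table); x and y along its sides, as the tray's. Blue and yellow lie side by side, 100 apart centre to centre (tray y) and 78 in front of the white strip's centre line (tray -x); which is left or right varies.
- yellow_place: Flat yellow square, 82 x 82, on the tray's floor beside the blue one: the tall carton's place. Origin: centre of the square, on the tray floor (4 above the table); x and y along its sides, as the tray's.
- tray: Green sheet-steel sorting tray, fixed, floor 4 thick, open at the front (its -x side, towards the robot), with rims 43 high at the back (inner face 71 behind the origin, +x) and at both sides (inner faces 164 from the origin, +y and -y); front edge at x = -135. On its floor at the back a white strip, 72 x 214 (x, y). Origin: centre of the white strip, at table height, so the floor there is at z = 4; x points to the back, y along the strip.
- scale: Parcel scale, fixed: grey base with a steel plate 240 x 176 (x, y) whose top is 50 above the table (rigid, it does not sink). A low console (up to 65 high) stands beyond the plate's +x end, from 145 off the plate's centre. Origin: under the centre of the plate, at table height; x along the plate's length, towards the console.
- mat: Black rubber mat, fixed, 320 x 160 (x, y) and 3 thick, empty at the start. Origin: its centre at table height, the top is at z = 3; x along its length. Mat and scale lie left and right of the tray; which is where varies. Equipment beyond them (from x = 0.74 in the world) is up to 170 high.
- slim_carton: Slim brown carton with green tape and a white label, 120 x 30 (x, y) and 50 high, 0.15 kg, standing in the tray along its left (+y) rim; to be left alone. Origin: centre of its underside; z up, x along its length. A small black box (50 x 36, 30 high) lies loose in the tray along its right (-y) rim.
There are look-alikes about, which are no part of the job. Leave any pink or turquoise look-alike of the tall_carton alone. What is shaped like the tube but pink is not meant.

How it is judged (in metres and radians):
On the way, in this order (a step that is already met when the one before it is completed fails the run):
1. the tube, the tall carton and the flat carton all rest upright on the rubber mat (x of tube in the frame of mat between -0.155 and 0.155 m and y of tube in the frame of mat between -0.078 and 0.078 m and z of tube in the frame of mat between -0.002 and 0.01 m and angle between each of tube, tall_carton, flat_carton's own z axis and vertical below 0.12 rad and linear speed of each of tube, tall_carton, flat_carton below 0.02 m/s and x of tall_carton in the frame of mat between -0.155 and 0.155 m and y of tall_carton in the frame of mat between -0.078 and 0.078 m and z of tall_carton in the frame of mat between -0.002 and 0.01 m and x of flat_carton in the frame of mat between -0.155 and 0.155 m and y of flat_carton in the frame of mat between -0.078 and 0.078 m and z of flat_carton in the frame of mat between -0.002 and 0.01 m), for 0.2 s.
2. the white carton lies centred and lengthwise on the scale's plate, while the other three still rest on the mat (all of step 1 and horizontal distance between white_carton and scale below 0.015 m and z of white_carton in the frame of scale between 0.046 and 0.056 m and angle between white_carton's own z axis and vertical below 0.08 rad and angle between the y axis of white_carton and the x axis of scale, either way round below 0.2 rad and linear speed of white_carton below 0.02 m/s), for 0.2 s.
At the end, for the whole second after the job is handed in: White carton flat on the scale plate, centred to 15 mm; tube and tall carton upright within 12 mm of the centres of the blue and yellow squares; flat carton flat on the tray floor within 15 mm of the white strip's centre; cartons aligned with these places to 0.2 rad; all at rest (horizontal distance between white_carton and scale below 0.015 m and z of white_carton in the frame of scale between 0.046 and 0.056 m and angle between each of white_carton, tube, tall_carton, flat_carton's own z axis and vertical below 0.08 rad and angle between the y axis of white_carton and the x axis of scale, either way round below 0.2 rad and linear speed of each of white_carton, tube, tall_carton, flat_carton below 0.02 m/s and horizontal distance between tube and blue_place below 0.012 m and z of tube in the frame of blue_place between -0.003 and 0.006 m and horizontal distance between tall_carton and yellow_place below 0.012 m and z of tall_carton in the frame of yellow_place between -0.003 and 0.006 m and (angle between the x axis of tall_carton and the x axis of yellow_place, either way round below 0.2 rad or angle between the x axis of tall_carton and the y axis of yellow_place, either way round below 0.2 rad) and horizontal distance between flat_carton and tray below 0.015 m and z of flat_carton in the frame of tray between 0.001 and 0.01 m and angle between the y axis of flat_carton and the y axis of tray, either way round below 0.2 rad); the robot touches nothing.
It fails at once if a parcel is tipped over (more than about 40 degrees) (angle between any of tube, tall_carton, white_carton, flat_carton, slim_carton's own z axis and vertical above 0.7 rad).
It fails at once if the white carton is dropped or pressed hard on the scale (more than 60 N) (contact force between white_carton and scale above 60 N).
It fails at once if the slim carton is shifted by more than 20 mm (distance of slim_carton from where it was at the start of the episode above 0.02 m).
It also fails if it takes over 147 s, if anything falls off the work surface, if the arm or the gripper's body presses on something with over 40 N, if the wrist force passes 120 N, or if a joint passes its speed limit or range.

ROBOT

A 6-joint arm with a two-finger parallel gripper is mounted at the origin on the work surface. World frame = base frame: x ahead of the robot, y to its left, z up, the work surface at z = 0. Lengths are in mm, angles in rad, forces in N, time in s.
With the tool pointing down it reaches from about 275 to 825 mm from the base axis. Payload 5.2 kg.
Tool frame: the origin (TCP) lies midway between the tips of the shut fingers; the grasp point (between the pads) lies 19 mm behind it; z points along the fingers, y is the line along which they close (so a half turn about z gives the same grasp; the last joint's range is limited). The gripper opens to 93 mm and grips with 3 to 60 N. Pads are 15 mm wide; open, the fingers measure 128 mm over their backs; the gripper's body (75 mm by 188 mm) begins 65 mm behind the grasp point.
Start: joints at [-1.476, 0.259, 1.535, -0, 1.348, -0.203], TCP at [161.401, -525.79, 218.653] pointing down, gripper open.
Joint ranges: [-3.14, 3.14], [-0.91, 2.08], [0.19, 2.58], [-1.22, 4.36], [0.22, 2.71], [-3.12, 3.12]. Speed limits (rad/s): [2.57, 2.57, 3.14, 3.14, 3.14, 3.14].

INTERFACE

Orientations are given as [roll, pitch, yaw] about the fixed x, y, z axes, in that order (R = Rz(yaw) Ry(pitch) Rx(roll)).
In Python, from bench import bot, imaging gives the robot as it stands.
- The arm moves only by the shell command python3 -m handwheel 'ROWS' [OPENING] [FORCE]. ROWS is JSON, a list of rows, each a list of 6 numbers: the shift along the tool's x, y, z in mm, then the turn, a rotation vector about the tool's x, y, z in degrees. In form: [[tx, ty, tz, ax, ay, az], ...]. A call has 1 to 5 rows; each row shifts and turns the commanded pose from where the row before left it, along the tool's axes as they then stand; what a row does not reach is not made up. A row lasts 1/8 s, in which the tool goes at most 62.5 mm and 10.7 degrees, less where a joint would pass 70% of its speed; a pose out of reach is approached as far as the arm can. A call is refused whole if a number of a shift passes 62.5 or a number of a turn 10.7, either way. A call with a gripper value outside its range is refused whole. OPENING is the closure in counts, from 0 (fully open) to 255 (shut), set as the call begins (- or left out, the last holds). The fingers move at their own pace and stop on an object; FORCE is the grip in N (left out, the last holds). Time passes only in rows, so rows that do not move let the fingers close. It gives the time, the measured TCP pose, the force, the opening and the grip force at its end, in the units of the state.
- bot.read_state(): the state, without advancing time (a new reading comes with each control period).
- imaging.get_image(name): name is "scene" or "top" or "wrist"; returns a dict with "img" (420x560x3 uint8, red, green, blue), "vertical_fov" (degrees; the focal length in pixels is half the picture's height over the tangent of half this angle, whatever the lens; pixels are square), "cx", "cy" (the principal point, pixels), "k1" (the pictures are not rectified: a ray, as slopes to the right and down, at radius r is drawn at 1 + k1 r^2 times it, then the intrinsics apply), "xyz" and "attitude" of the camera in the world; the wrist camera has in their place "T_tool_cam" (4x4, takes a point from camera to tool coordinates, whose origin is the TCP and whose axes are the flange's). Camera axes: x right, y up, looking along -z (the intrinsics and any distortion apply to the point x, -y, -z); pixel columns grow to the right and rows downward; lengths in mm; the calibration is good to about 2 mm. A picture is of the moment at which its call begins: read the wrist's pose just before it. There is no depth.
- bot.job_done(): hands the job in; it is judged then, once.
The state is a dict: "time": time; "qpos": joint angles; "qd": joint speeds; "joint_torque": joint torques, N m; "ee_pos": TCP position; "eef_rot": TCP orientation; "force": force on the tool from outside, world axes, zero at the start; "ft_torque": the same for the moment, N m; "gripper_width": opening from 0.0 (shut) to 1.0 (fully open); "finger_force": force on a finger pad.
Only numpy, scipy, OpenCV 4.12 (cv2) and the standard library are available. Lean on these libraries where they do the work, as an engineer would, in place of code of your own. Each camera call takes 0.05 s, during which the arm holds its last target. There are 200 camera calls.

## Working session

There is one attempt and no reset: what is moved stays moved. The work goes in short steps, Python scripts to look and compute and a shell command to move; the robot and the scene stay as the last step left them, time stands still between calls to the robot, and variables do not carry over. Pictures are saved under pics/ and viewed, at most 14 in all, crops included, and the job is handed in when it is done.

```bash
ls; mkdir -p pics; cat > h.py <<'E'
import numpy as np, cv2
from scipy.spatial.transform import Rotation as R
from bench import bot, imaging
def snap(name,fn=None):
    s=bot.read_state(); d=imaging.get_image(name)
    if name=="wrist":
        T=np.eye(4);T[:3,:3]=R.from_euler('xyz',s['eef_rot']).as_matrix();T[:3,3]=s['ee_pos']
        d['T']=T@np.array(d['T_tool_cam'])
    if fn: cv2.imwrite('pics/'+fn,cv2.cvtColor(d['img'],cv2.COLOR_RGB2BGR))
    return d
def pose(d):
    if 'T' in d: return d['T'][:3,:3],d['T'][:3,3]
    return R.from_euler('xyz',d['attitude']).as_matrix(),np.array(d['xyz'])
def back(d,uv,z):
    """pixels -> world points on plane z"""
    uv=np.atleast_2d(np.array(uv,float)); Rm,t=pose(d)
    f=210/np.tan(np.radians(d['vertical_fov'])/2)
    p=(uv-[d['cx'],d['cy']])/f; q=p.copy()
    for _ in range(20): q=p/(1+d['k1']*(q**2).sum(1,keepdims=True))
    r=np.c_[q[:,0],-q[:,1],-np.ones(len(q))]@Rm.T
    return t+r*((z-t[2])/r[:,2])[:,None]
def proj(d,P):
    Rm,t=pose(d); c=(np.atleast_2d(P)-t)@Rm
    q=np.c_[c[:,0],-c[:,1]]/-c[:,2:]; f=210/np.tan(np.radians(d['vertical_fov'])/2)
    return q*(1+d['k1']*(q**2).sum(1,keepdims=True))*f+[d['cx'],d['cy']]
E
python3 - <<'E'
from h import *
for n in("top","scene"):
    d=snap(n,n+'0.png'); print({k:v for k,v in d.items() if k!='img'})
print(bot.read_state())
E
```

```text
pics
{'vertical_fov': 47.688628718906244, 'cx': 281.3062178826243, 'cy': 206.73148530421764, 'k1': 0.009076777081625726, 'xyz': array([ 343.79561084,   -9.1483742 , 1124.47966517]), 'attitude': array([ 0.08452146,  0.02141484, -1.55506225])}
{'vertical_fov': 43.10763923026781, 'cx': 274.655497975044, 'cy': 210.64580210551728, 'k1': -0.024994555408474468, 'xyz': array([1115.06559372,  626.81594206,  997.13910078]), 'attitude': array([0.78805331, 0.01822561, 2.29763673])}
{'time': 0.1, 'qpos': array([-1.47577168e+00,  2.59277171e-01,  1.53595635e+00, -1.69711412e-05,
        1.34798823e+00, -2.02781014e-01]), 'qd': array([-0.00119699, -0.00132938, -0.00306604,  0.00048518,  0.00121523,
       -0.00013715]), 'joint_torque': array([ 1.27121002e-03, -4.38210690e+01, -2.84640616e+01,  7.19842874e-02,
        3.61818471e-02, -6.21648883e-05]), 'ee_pos': array([ 161.36256494, -525.29258859,  217.90397732]), 'eef_rot': array([-3.13999360e+00, -3.11884756e-04,  2.97809180e-01]), 'force': array([ 0.20514312, -0.28757217,  0.39222794]), 'ft_torque': array([-0.00841939, -0.03691891, -0.01005038]), 'finger_force': 0.0, 'gripper_width': 0.9996699443501619}
```

View pics/top0.png

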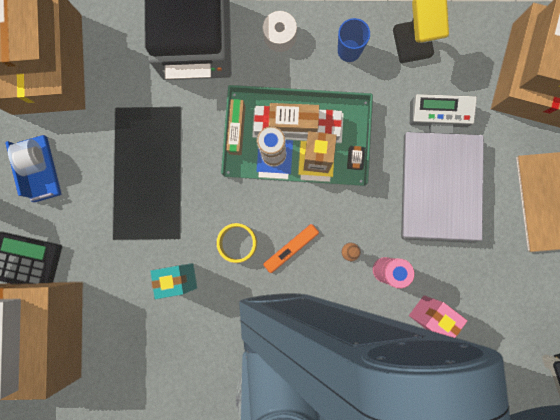

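View pics/scene0.png

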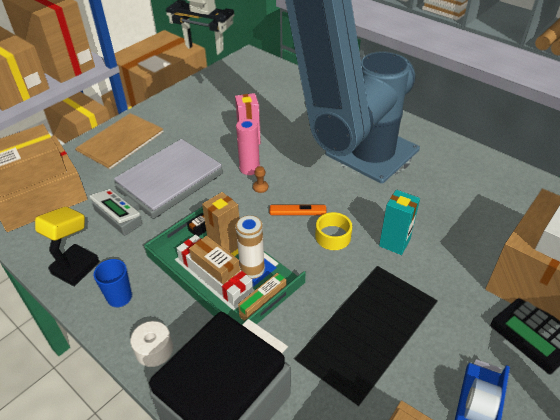

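The top view shows the tray at (297,135). The mat is at (147,173) on the left, and the scale plate is at (443,187) with its console beyond it at +x. The tube is at (271,141) with a blue sticker, and the tall carton at (320,147) has a yellow sticker. The look-alikes are the pink tube (398,272), the pink carton (440,317) and the turquoise carton (170,282). The ones meant are the brown pieces in the tray. I'll confirm them in one crop.

```bash
python3 - <<'E'
from h import *
d=snap("top"); im=cv2.cvtColor(d['img'],cv2.COLOR_RGB2BGR)
cv2.imwrite('pics/crop0.png',cv2.resize(im[80:195,215:385],None,fx=4.7,fy=4.7,interpolation=cv2.INTER_CUBIC))
b=d['img'].astype(int)
def rect(mask,roi,z,n):
    m=np.zeros(mask.shape,np.uint8);x0,y0,x1,y1=roi;m[y0:y1,x0:x1]=mask[y0:y1,x0:x1]
    m=cv2.morphologyEx(m,cv2.MORPH_OPEN,np.ones((3,3),np.uint8))
    c=max(cv2.findContours(m,0,2)[0],key=cv2.contourArea)
    w=back(d,c[:,0],z)[:,:2].astype(np.float32); print(n,cv2.minAreaRect(w),np.median(back(d,np.argwhere(m)[:,::-1],z)[:,:2],0))
s=b.sum(2)
rect(s<150,(100,95,195,250),3,'mat')
rect((s>390)&(np.ptp(b,axis=2)<40),(395,132,492,245),50,'scale')
rect((b[...,1]>b[...,0]+30)&(b[...,1]>b[...,2]+10),(215,80,385,195),30,'tray')
rect((b[...,2]>b[...,0]+60),(255,125,290,155),155,'tubesticker')
rect((b[...,0]>180)&(b[...,2]<90)&(b[...,1]>150),(305,135,335,156),145,'tallsticker')
E
```

```text
mat ((648.7257690429688, 404.4322814941406), (49.54647445678711, 31.601177215576172), 2.5322139263153076) [654.04287545 397.48195802]
scale ((491.7950439453125, -358.28076171875), (194.5092010498047, 245.88571166992188), 88.21638488769531) [ 488.95669709 -341.33337008]
tray ((642.4984741210938, -127.0647964477539), (122.63707733154297, 108.47923278808594), 80.79692077636719) [ 611.4083742  -103.06984159]
tubesticker ((565.2182006835938, 37.52919387817383), (27.407758712768555, 26.988815307617188), 0.9440292716026306) [562.03359451  34.20612156]
tallsticker ((554.2521362304688, -66.75868225097656), (26.69131851196289, 27.12272071838379), 84.21146392822266) [554.75165562 -65.77652249]
```

View pics/crop0.png

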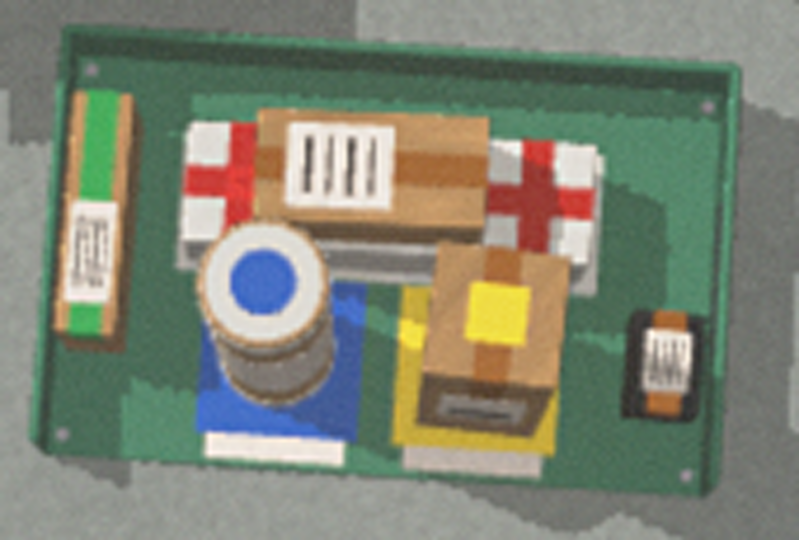

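The crop shows the brown tube with the blue sticker at crop (263,282), standing on blue, and the brown tall carton with the yellow sticker at (497,313), standing on yellow. The flat carton lies on the white and red one. These are the ones meant. Next I compute the frames from picked corners.

```bash
python3 - <<'E'
from h import *
d=snap("top")
def c(pts,z,n,crop=True):
    p=np.array(pts,float)
    if crop: p=p/4.7+[215,80]-0.4
    w=back(d,p,z)[:,:2]; print(n,w.round(1).tolist(),'mean',w.mean(0).round(1)); return w
c([[65,27],[740,65]],43,'back rim top corners')
c([[400,285],[393,445],[555,455]],4,'yellow')
c([[365,283],[358,440],[197,430]],4,'blue')
c([[263,282]],155,'tube');c([[497,313]],145,'tall')
c([[260,108],[489,117],[487,230],[251,222]],89,'flat top')
c([[187,122],[604,150],[592,262],[181,240]],49,'white top')
c([[114,107],[181,107],[181,239],[114,240]],3,'mat',0)
c([[405,134],[482,135],[482,240],[403,239]],50,'plate',0)
im=d['img'].astype(int);print(im[90:112:2,147].sum(1),im[232:246,147].sum(1),im[170,108:120].sum(1),im[170,174:190].sum(1))
print(im[126:140,440].sum(1),im[234:248,440].sum(1),im[190,396:410].sum(1),im[190,476:492].sum(1))
E
```

```text
back rim top corners [[718.3, 143.7], [701.8, -191.0]] mean [710.  -23.7]
yellow [[598.6, -25.2], [516.4, -22.7], [512.3, -104.5]] mean [542.4 -50.8]
blue [[599.5, -7.4], [518.7, -4.9], [522.8, 76.8]] mean [547.   21.5]
tube [[565.0, 37.4]] mean [565.   37.4]
tall [[554.4, -66.4]] mean [554.4 -66.4]
flat top [[663.8, 43.5], [660.4, -65.0], [606.1, -64.6], [608.8, 46.7]] mean [634.8  -9.9]
white top [[668.8, 81.4], [656.6, -123.6], [600.8, -118.1], [609.7, 83.1]] mean [634.  -19.3]
mat [[675.7, 426.3], [677.4, 263.1], [358.5, 252.5], [353.8, 411.8]] mean [516.4 338.4]
plate [[605.2, -264.8], [604.5, -438.6], [366.2, -434.0], [365.6, -258.9]] mean [ 485.4 -349.1]
[342 341 351 355 322 342 322 332 327 162 157] [164 191 180 180 169 171 187 275 421 465 471 459 445 442] [439 457 455 463 473 394 201 156 162 169 155 149] [164 167 167 164 159 173 243 344 367 449 456 437 440 439 450 447]
[435 418 436 420 427 423 422 473 565 561 566 566 563 555] [550 558 569 524 371 289 280 331 352 347 346 338 414 463] [447 441 454 455 485 453 373 353 473 573 579 574 567 581] [557 546 572 569 568 571 426 345 339 349 346 340 352 349 350 339]
```

The positions fit the given sizes: blue (561,35), yellow (555.5,-65), tray origin (636,-19) with yaw -2.8°, mat (516,338) with yaw 2.2°, and plate (485,-349) with yaw -1.3°. Now I turn the tool and move over the tube.

```bash
cat >> h.py <<'E'
def todo(x,y,z,psi):
    """shift along tool axes & turn about tool z (deg) to reach the target (tool down, yaw psi deg)"""
    s=bot.read_state(); M=R.from_euler('xyz',s['eef_rot']); y0=np.degrees(s['eef_rot'][2])
    T=R.from_euler('xyz',[np.pi,0,np.radians(psi)])
    print('t',round(s['time'],1),'now',s['ee_pos'].round(1),'yaw',y0.round(2),'grip',round(s['gripper_width'],3),round(s['finger_force'],1),'F',s['force'].round(1))
    v=np.array([x,y,z])-s['ee_pos']
    print('shift if now',M.inv().apply(v).round(1),'shift after turn',T.inv().apply(v).round(1),'turn',np.degrees((M.inv()*T).as_rotvec()).round(2))
E
H="python3 -m handwheel"
$H '[[0,0,0,0,0,-10],[0,0,0,0,0,-10],[0,0,0,0,0,-10],[0,0,0,0,0,-10],[0,0,0,0,0,-10]]' 0 20
$H '[[0,0,0,0,0,-10],[0,0,0,0,0,-10],[0,0,0,0,0,0]]'
$H '[[48,31,0,0,0,0],[48,31,0,0,0,0],[48,31,0,0,0,0],[48,31,0,0,0,0],[48,31,0,0,0,0]]'
$H '[[48,31,0,0,0,0],[48,31,0,0,0,0],[48,31,0,0,0,0],[48,31,0,0,0,0],[48,31,0,0,0,0]]'
$H '[[48,31,0,0,0,0],[48,31,0,0,0,0],[0,0,0,0,0,0],[0,0,0,0,0,0]]'
python3 - <<'E'
from h import *
todo(562.5,36,106,87.2)
d=snap('wrist','w1.png'); print(proj(d,[[562.5,36,159],[555,-65.5,149]]).round(), back(d,[[280,210]],159).round(1))
E
```

```text
time: 0.82
ee_pos: [161.4, -525.6, 218.4]
eef_rot: [-3.141, -0.001, 1.176]
force: [-0.4, 0.0, 0.5]
gripper_width: 1.0
finger_force: 0.0
time: 1.2
ee_pos: [161.4, -525.7, 218.4]
eef_rot: [-3.142, -0.0, 1.518]
force: [0.2, 0.8, -0.4]
gripper_width: 1.001
finger_force: 0.0
time: 1.82
ee_pos: [329.3, -292.5, 218.8]
eef_rot: [3.141, 0.0, 1.515]
force: [0.8, -0.3, -0.1]
gripper_width: 1.003
finger_force: 0.0
time: 2.45
ee_pos: [496.5, -60.6, 218.8]
eef_rot: [3.141, 0.0, 1.515]
force: [-0.1, -0.5, 0.1]
gripper_width: 1.0
finger_force: 0.0
time: 2.95
ee_pos: [561.9, 30.4, 218.2]
eef_rot: [-3.14, 0.0, 1.518]
force: [0.1, -0.1, 0.4]
gripper_width: 1.0
finger_force: 0.0
t 3.0 now [561.9  30.4 218.2] yaw 86.99 grip 1.0 0.0 F [ 0.1 -0.1  0.4]
shift if now [  5.7   0.4 112.2] shift after turn [  5.7   0.3 112.2] turn [-0.07  0.02 -0.21]
[[280. 215.]
 [277. 337.]] [[562.9  39.4 159. ]]
```

View pics/w1.png

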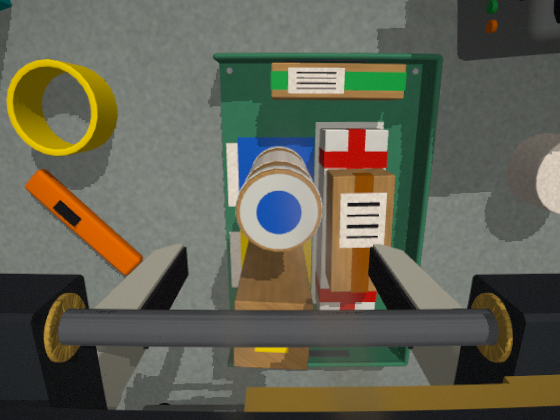

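The tube top is at (280,210), so its y is about 38. I grip it, lift it and carry it to the mat.

```bash
H="python3 -m handwheel"
$H '[[3.5,0,28,0,0,0],[4,0.5,28,0,0,0],[0,0,28,0,0,0],[0,0,28,0,0,0],[0,0,0,0,0,0]]' 0 20 | tail -5
$H '[[0,0,0,0,0,0],[0,0,0,0,0,0],[0,0,0,0,0,0],[0,0,0,0,0,0],[0,0,0,0,0,0]]' 255 20 | tail -6
$H '[[0,0,0,0,0,0],[0,0,0,0,0,0],[0,0,-10,0,0,0],[0,0,-20,0,0,0],[0,0,-20,0,0,0]]'
python3 - <<'E'
from h import *
todo(393,299,206,87.2)
E
```

```text
ee_pos: [561.1, 36.5, 105.0]
eef_rot: [-3.137, -0.0, 1.516]
force: [-0.1, 0.0, -0.1]
gripper_width: 1.003
finger_force: 0.0
time: 4.25
ee_pos: [563.6, 37.9, 107.2]
eef_rot: [3.141, 0.0, 1.52]
force: [0.1, 0.7, 3.1]
gripper_width: 0.62
finger_force: 20.0
time: 4.88
ee_pos: [562.9, 37.9, 156.9]
eef_rot: [-3.14, -0.0, 1.52]
force: [-0.3, 0.4, -1.4]
gripper_width: 0.622
finger_force: 20.0
t 4.9 now [562.9  37.9 156.9] yaw 87.06 grip 0.622 20.0 F [-0.3  0.4 -1.4]
shift if now [ 252.  -183.1  -48.8] shift after turn [ 252.4 -182.5  -49.1] turn [-0.08 -0.01 -0.14]
```

```bash
H="python3 -m handwheel"
$H '[[0,0,-30,0,0,0],[12,-9,-20,0,0,0],[30,-22,0,0,0,0],[42,-30,0,0,0,0],[42,-30,0,0,0,0]]' | tail -6
$H '[[42,-30,0,0,0,0],[42,-30,0,0,0,0],[30,-22,0,0,0,0],[12,-9,0,0,0,0],[0,0,0,0,0,0]]'| tail -6
$H '[[0,0,25,0,0,0],[0,0,30,0,0,0],[0,0,25,0,0,0],[0,0,10,0,0,0],[0,0,0,0,0,0]]'
python3 - <<'E'
from h import *
todo(393,299,106,87.2)
E
```

```text
time: 5.5
ee_pos: [477.8, 169.3, 206.6]
eef_rot: [-3.141, -0.0, 1.519]
force: [0.1, 1.1, -1.4]
gripper_width: 0.623
finger_force: 20.0
time: 6.12
ee_pos: [394.2, 299.1, 206.7]
eef_rot: [3.142, 0.0, 1.521]
force: [-0.1, -0.4, -1.5]
gripper_width: 0.622
finger_force: 20.0
time: 6.75
ee_pos: [394.9, 298.1, 116.4]
eef_rot: [-3.141, 0.001, 1.518]
force: [0.3, 1.1, -0.9]
gripper_width: 0.621
finger_force: 20.0
t 6.8 now [394.9 298.1 116.4] yaw 87.0 grip 0.621 20.0 F [ 0.3  1.1 -0.9]
shift if now [ 0.9 -2.  10.4] shift after turn [ 0.9 -2.  10.4] turn [-0.05  0.04 -0.2 ]
```

```bash
H="python3 -m handwheel"
$H '[[0,0,6,0,0,0],[0,0,2,0,0,0],[0,0,1,0,0,0],[0,0,0,0,0,0]]'
$H '[[0,0,1,0,0,0],[0,0,0,0,0,0]]'
```

```text
time: 7.25
ee_pos: [394.5, 299.0, 107.9]
eef_rot: [3.141, -0.0, 1.52]
force: [0.2, -0.1, -1.0]
gripper_width: 0.624
finger_force: 20.0
time: 7.5
ee_pos: [394.4, 298.9, 106.6]
eef_rot: [-3.142, -0.0, 1.52]
force: [0.2, 0.4, -1.4]
gripper_width: 0.625
finger_force: 20.0
```

```bash
H="python3 -m handwheel"
$H '[[0,0,0.7,0,0,0],[0,0,0,0,0,0]]' |grep -E 'ee_pos|force'
$H '[[0,0,0.7,0,0,0],[0,0,0,0,0,0]]' |grep -E 'ee_pos|force'
```

```text
ee_pos: [394.6, 298.9, 106.2]
force: [-1.1, 0.1, 0.9]
finger_force: 20.0
ee_pos: [394.5, 299.0, 106.1]
force: [-2.1, -0.8, 7.3]
finger_force: 20.0
```

```bash
H="python3 -m handwheel"
$H '[[0,0,0,0,0,0],[0,0,0,0,0,0],[0,0,-20,0,0,0],[0,0,-40,0,0,0],[0,0,-50,0,0,0]]' 0 | tail -6
$H '[[-44.5,22.4,0,0,0,0],[-44.5,22.4,0,0,0,0],[-44.5,22.4,0,0,0,0],[-44.5,22.4,0,0,0,0],[-44.5,22.4,0,0,0,0]]' | grep ee_pos
$H '[[-44.5,22.4,0,0,0,0],[-44.5,22.4,0,0,0,0],[-44.5,22.4,0,0,0,0],[0,0,0,0,0,0],[0,0,0,0,0,0]]'| grep ee_pos
python3 - <<'E'
from h import *
todo(555,-65.5,103,87.2)
d=snap('top','top1.png');b=d['img'].astype(int)
m=((b[...,2]>b[...,0]+60)&(np.arange(560)[None]<200)&(np.arange(560)[None]>100)&(np.arange(420)[:,None]>110)&(np.arange(420)[:,None]<250))
p=np.argwhere(m)[:,::-1];print(len(p),back(d,[p.mean(0)],158))
E
```

```text
time: 8.62
ee_pos: [393.8, 298.5, 215.4]
eef_rot: [-3.139, 0.001, 1.519]
force: [0.9, 0.2, -0.3]
gripper_width: 0.999
finger_force: 0.0
ee_pos: [495.4, 69.3, 215.2]
ee_pos: [554.7, -65.5, 214.7]
t 9.9 now [554.7 -65.5 214.7] yaw 87.02 grip 1.003 0.0 F [-0.5 -0.7 -0.1]
shift if now [-1.000e-01  4.000e-01  1.117e+02] shift after turn [  0.    0.3 111.7] turn [-0.07 -0.05 -0.18]
158 [[395.52739338 299.03321576 158.        ]]
```

```bash
H="python3 -m handwheel"
$H '[[0,0,28,0,0,0],[0,0.3,28,0,0,0],[0,0,28,0,0,0],[0,0,27.5,0,0,0],[0,0,0,0,0,0]]' 0 25 | grep -E 'ee_pos|force'
$H '[[0,0,0,0,0,0],[0,0,0,0,0,0],[0,0,0,0,0,0],[0,0,0,0,0,0],[0,0,0,0,0,0]]' 255 25 | tail -6
$H '[[0,0,0,0,0,0],[0,0,-10,0,0,0],[0,0,-20,0,0,0],[0,0,-30,0,0,0],[0,0,-40,0,0,0]]' |tail -6
$H '[[13.5,-2.9,0,0,0,0],[30,-6.4,0,0,0,0],[43.2,-9.3,0,0,0,0],[43.2,-9.3,0,0,0,0],[43.2,-9.3,0,0,0,0]]'|grep ee_pos
$H '[[43.2,-9.3,0,0,0,0],[43.2,-9.3,0,0,0,0],[43.2,-9.3,0,0,0,0],[43.2,-9.3,0,0,0,0],[43.2,-9.3,0,0,0,0]]'|grep ee_pos
$H '[[30,-6.4,0,0,0,0],[14,-3,0,0,0,0],[0,0,0,0,0,0],[0,0,0,0,0,0]]'
python3 - <<'E'
from h import *
todo(485,372.3,104,87.2)
E
```

```text
ee_pos: [553.5, -63.8, 102.1]
force: [0.8, 0.3, 0.9]
finger_force: 0.0
time: 11.18
ee_pos: [555.4, -65.9, 104.3]
eef_rot: [3.142, 0.0, 1.519]
force: [-2.5, 0.5, 5.6]
gripper_width: 0.655
finger_force: 24.6
time: 11.8
ee_pos: [554.7, -65.6, 203.5]
eef_rot: [-3.139, -0.001, 1.519]
force: [0.5, -0.7, -5.0]
gripper_width: 0.653
finger_force: 24.6
ee_pos: [525.5, 110.9, 201.6]
ee_pos: [489.9, 328.6, 201.5]
time: 13.55
ee_pos: [484.7, 370.3, 203.2]
eef_rot: [-3.141, 0.001, 1.519]
force: [0.0, 0.1, -3.7]
gripper_width: 0.651
finger_force: 24.6
t 13.6 now [484.7 370.3 203.2] yaw 87.02 grip 0.651 24.6 F [ 0.   0.1 -3.7]
shift if now [ 2.1  0.2 99.2] shift after turn [ 2.   0.2 99.2] turn [-0.04  0.06 -0.18]
```

```bash
H="python3 -m handwheel"
$H '[[0,0,25,0,0,0],[0,0,30,0,0,0],[0,0,27,0,0,0],[0,0,14,0,0,0],[0,0,0,0,0,0]]'|grep -E 'ee_pos|force'
$H '[[0,0,1.5,0,0,0],[0,0,0,0,0,0],[0,0,0.7,0,0,0],[0,0,0,0,0,0]]' |grep -E 'ee_pos|force'
$H '[[0,0,0.7,0,0,0],[0,0,0,0,0,0]]' |grep -E 'ee_pos|force'
```

```text
ee_pos: [484.5, 370.4, 107.0]
force: [-0.8, -0.3, -3.7]
finger_force: 24.6
ee_pos: [484.8, 371.5, 105.9]
force: [-0.2, 0.3, -3.7]
finger_force: 24.6
ee_pos: [484.6, 371.4, 104.8]
force: [-0.1, -0.4, -4.0]
finger_force: 24.6
```

```bash
H="python3 -m handwheel"
$H '[[0,0,0.8,0,0,0],[0,0,0,0,0,0]]' |grep -E 'ee_pos|force'
$H '[[0,0,0.7,0,0,0],[0,0,0,0,0,0]]' |grep -E 'ee_pos|force'
```

```text
ee_pos: [484.6, 371.4, 103.9]
force: [-0.5, 0.6, -4.4]
finger_force: 24.6
ee_pos: [484.7, 371.5, 103.5]
force: [-0.8, -0.1, -2.7]
finger_force: 24.6
```

```bash
H="python3 -m handwheel"
$H '[[0,0,0.5,0,0,0],[0,0,0,0,0,0]]' |grep -E 'force'
$H '[[0,0,0,0,0,0],[0,0,0,0,0,0],[0,0,-20,0,0,0],[0,0,-40,0,0,0],[0,0,-50,0,0,0]]' 0 | grep ee_pos
$H '[[-46.6,21.2,0,0,0,0],[-46.6,21.2,0,0,0,0],[-46.6,21.2,0,0,0,0],[-46.6,21.2,0,0,0,0],[-46.6,21.2,0,0,0,0]]' | grep ee_pos
$H '[[-46.6,21.2,0,0,0,0],[-46.6,21.2,0,0,0,0],[-46.6,21.2,0,0,0,0],[0,0,0,0,0,0],[0,0,0,0,0,0]]'| grep ee_pos
python3 - <<'E'
from h import *
todo(634.8,-10,56,87.2)
d=snap('wrist','w2.png'); print(proj(d,[[634.8,-10,89],[636.2,-18.9,49],[561.2,34.7,4],[555.5,-64.9,4]]).round())
E
```

```text
force: [-1.7, 0.3, 1.1]
finger_force: 24.6
ee_pos: [484.3, 371.1, 213.1]
ee_pos: [579.4, 131.7, 213.2]
ee_pos: [634.9, -9.4, 212.7]
t 17.6 now [634.9  -9.4 212.7] yaw 87.02 grip 1.001 0.0 F [-0.7 -0.3  0.7]
shift if now [ -0.7   0.  156.7] shift after turn [ -0.6  -0.  156.7] turn [-0.02 -0.04 -0.18]
[[279. 201.]
 [281. 199.]
 [207. 143.]
 [211. 233.]]
```

View pics/w2.png

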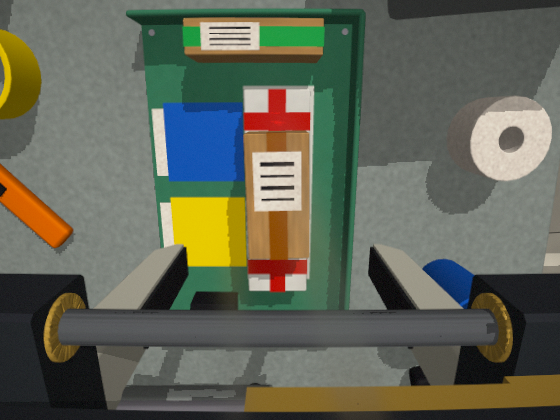

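The flat carton is centred at about (278,196), and the white carton's ends are at (278,88) and (278,290). Blue runs from (164,103) and yellow from (171,198).

```bash
python3 - <<'E'
from h import *
d=snap('wrist')
def c(p,z,n): w=back(d,p,z)[:,:2]; print(n,w.round(1).tolist(),w.mean(0).round(1))
c([[245,131],[308,131],[311,261],[248,262]],89,'flat')
c([[243,87],[313,87],[308,291],[248,289]],49,'white')
c([[164,103],[169,181]],4,'blue front');c([[171,198],[175,266]],4,'yel front')
c([[365,10],[348,300]],43,'rim')
E
```

```text
flat [[610.1, 50.0], [661.0, 47.5], [660.5, -66.3], [604.2, -64.5]] [634.   -8.3]
white [[607.3, 86.9], [669.8, 83.7], [659.8, -118.0], [597.4, -112.6]] [633.6 -15. ]
blue front [[520.5, 78.9], [515.4, -2.7]] [517.9  38.1]
yel front [[515.1, -21.8], [509.0, -103.0]] [512.  -62.4]
rim [[717.5, 146.5], [702.8, -134.3]] [710.2   6.1]
```

```bash
H="python3 -m handwheel"
$H '[[0,0,40,0,0,0],[0,0,40,0,0,0],[0,0,40,0,0,0],[0,0,25,0,0,0],[0,0,11.5,0,0,0]]' 0 20 | grep -E 'ee_pos|force'
$H '[[0,0,0,0,0,0],[0,0,0,0,0,0],[0,0,0,0,0,0],[0,0,0,0,0,0],[0,0,0,0,0,0]]' 255 20 | tail -6
$H '[[0,0,0,0,0,0],[0,0,-10,0,0,0],[0,0,-20,0,0,0],[0,0,-30,0,0,0],[0,0,-40,0,0,0]]' |tail -6
$H '[[20,-1.2,0,0,0,0],[46,-2.8,0,0,0,0],[46,-2.8,0,0,0,0],[46,-2.8,0,0,0,0],[46,-2.8,0,0,0,0]]' |grep ee_pos
$H '[[46,-2.8,0,0,0,0],[46,-2.8,0,0,0,0],[38,-2.3,0,0,0,0],[17.5,-1.1,0,0,0,0],[0,0,0,0,0,0]]' |grep ee_pos
$H '[[0,0,30,0,0,0],[0,0,40,0,0,0],[0,0,40,0,0,0],[0,0,25,0,0,0],[0,0,0,0,0,0]]' |tail -6
```

```text
ee_pos: [633.9, -7.9, 55.0]
force: [0.7, -0.2, 1.1]
finger_force: 0.0
time: 18.9
ee_pos: [635.1, -9.7, 57.0]
eef_rot: [3.141, 0.0, 1.52]
force: [-0.9, 0.3, 3.2]
gripper_width: 0.579
finger_force: 19.9
time: 19.52
ee_pos: [634.1, -9.4, 156.2]
eef_rot: [-3.139, -0.0, 1.519]
force: [1.5, -0.9, -2.3]
gripper_width: 0.579
finger_force: 19.9
ee_pos: [631.6, 197.2, 154.3]
ee_pos: [630.6, 343.5, 154.9]
time: 21.4
ee_pos: [630.0, 339.8, 18.4]
eef_rot: [-3.136, 0.003, 1.518]
force: [0.0, 0.5, -0.9]
gripper_width: 0.582
finger_force: 19.9
```

```bash
H="python3 -m handwheel"
$H '[[0,0,5,0,0,0],[0,0,1.5,0,0,0],[0,0,0,0,0,0],[0,0,0,0,0,0]]' |grep -E 'ee_pos|force'
$H '[[0,0,1,0,0,0],[0,0,0,0,0,0]]' |grep -E 'ee_pos|force'
$H '[[0,0,0.7,0,0,0],[0,0,0,0,0,0]]' |grep -E 'ee_pos|force'
```

```text
ee_pos: [631.9, 342.7, 15.6]
force: [-0.2, 1.0, -1.2]
finger_force: 19.9
ee_pos: [631.5, 342.6, 13.8]
force: [-0.1, -1.2, -1.0]
finger_force: 19.9
ee_pos: [631.6, 342.5, 13.0]
force: [0.1, 0.6, -2.2]
finger_force: 19.9
```

```bash
H="python3 -m handwheel"
$H '[[0,0,1,0,0,0],[0,0,0,0,0,0]]' |grep -E 'ee_pos|force'
$H '[[0,0,0.7,0,0,0],[0,0,0,0,0,0]]' |grep -E 'ee_pos|force'
$H '[[0,0,0.5,0,0,0],[0,0,0,0,0,0]]' |grep -E 'ee_pos|force'
```

```text
ee_pos: [631.5, 342.5, 12.0]
force: [-0.4, 0.2, -1.7]
finger_force: 19.9
ee_pos: [631.5, 342.5, 11.4]
force: [-0.5, -0.0, -1.0]
finger_force: 19.9
ee_pos: [631.7, 342.6, 11.1]
force: [-0.8, -0.7, -1.2]
finger_force: 19.9
```

```bash
H="python3 -m handwheel"
$H '[[0,0,0.4,0,0,0],[0,0,0,0,0,0]]' |grep -E 'force'
$H '[[0,0,0,0,0,0],[0,0,0,0,0,0],[0,0,-30,0,0,0],[0,0,-60,0,0,0],[0,0,-60,0,0,0]]' 0 | grep ee_pos
$H '[[-45,2.7,-40,0,0,0],[-45,2.7,0,0,0,0],[-45,2.7,0,0,0,0],[-45,2.7,0,0,0,0],[-45,2.7,0,0,0,0]]' | grep ee_pos
$H '[[-45,2.7,0,0,0,0],[-45,2.7,0,0,0,0],[-45,2.7,0,0,0,0],[0,0,0,0,0,0],[0,0,0,0,0,0]]'| grep ee_pos
python3 - <<'E'
from h import *
todo(634.5,-17.5,18,87.2)
d=snap('top'); im=cv2.cvtColor(d['img'],cv2.COLOR_RGB2BGR)
w=snap('wrist'); iw=cv2.cvtColor(w['img'],cv2.COLOR_RGB2BGR)
cv2.imwrite('pics/c3.png',np.hstack([cv2.resize(im[90:250,100:200],None,fx=2.6,fy=2.6),iw[:416]])[:,:800])
E
```

```text
force: [-1.4, -1.2, 3.7]
finger_force: 19.9
ee_pos: [631.3, 342.4, 161.5]
ee_pos: [633.5, 115.7, 200.6]
ee_pos: [634.7, -17.8, 200.5]
t 25.3 now [634.7 -17.8 200.5] yaw 87.03 grip 1.001 0.0 F [0.  0.7 0.7]
shift if now [  0.2  -0.2 182.5] shift after turn [  0.3  -0.2 182.5] turn [-0.   -0.04 -0.17]
```

View pics/c3.png

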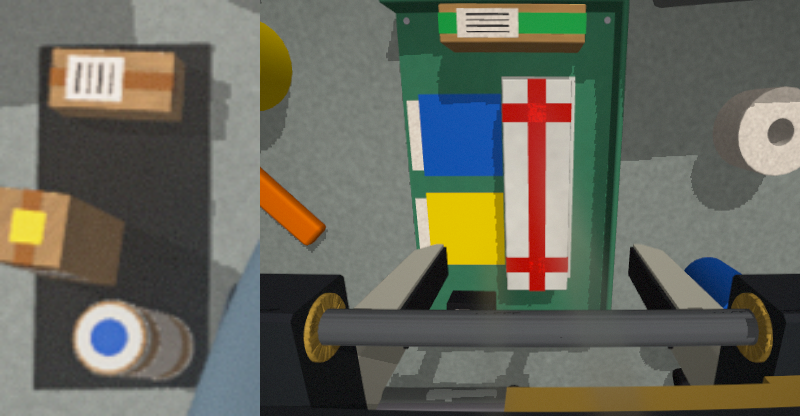

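All three stand upright on the mat: flat at crop (115,85), tall at (60,235) and tube at (110,338). The white carton is free, with its ends at crop (538,78) and (538,289).

```bash
python3 - <<'E'
from h import *
d=snap('wrist')
w=back(d,[[242,77],[315,79],[307,290],[247,287]],49)[:,:2]; print(w.round(1).tolist(),w.mean(0))
d=snap('top')
w=back(d,np.array([[260,108]])/4.7*0+[[0,0]],49)
E
```

```text
[[608.1, 86.0], [670.4, 81.3], [658.1, -118.2], [598.1, -111.9]] [633.68836977 -15.68974284]
```

```bash
H="python3 -m handwheel"
$H '[[0,0,45,0,0,0],[0,0,45,0,0,0],[0,0,45,0,0,0],[0,0,30,0,0,0],[0,0,10,0,0,0]]' 36 30 | grep -E 'ee_pos|force|width'
$H '[[0,0,7,0,0,0],[0,0,0,0,0,0],[0,0,0,0,0,0]]' | grep -E 'ee_pos|force|width'
$H '[[0,0,0,0,0,0],[0,0,0,0,0,0],[0,0,0,0,0,0],[0,0,0,0,0,0],[0,0,0,0,0,0]]' 255 35 | tail -6
$H '[[0,0,0,0,0,0],[0,0,-5,0,0,0],[0,0,-20,0,0,0],[0,0,-30,0,0,0],[0,0,-40,0,0,0]]' |tail -6
python3 - <<'E'
from h import *
todo(485.4,-349,160,0)
E
```

```text
ee_pos: [633.3, -16.8, 23.4]
force: [-1.1, -0.1, 0.0]
gripper_width: 0.858
finger_force: 0.0
ee_pos: [635.7, -18.2, 19.9]
force: [-1.3, -0.7, -0.6]
gripper_width: 0.858
finger_force: 0.0
time: 27.1
ee_pos: [634.1, -18.1, 18.9]
eef_rot: [-3.141, 0.0, 1.52]
force: [-4.7, -0.2, 5.2]
gripper_width: 0.644
finger_force: 35.0
time: 27.72
ee_pos: [633.8, -17.8, 112.7]
eef_rot: [-3.138, -0.001, 1.519]
force: [1.2, -0.2, -3.3]
gripper_width: 0.643
finger_force: 35.0
t 27.7 now [633.8 -17.8 112.7] yaw 87.06 grip 0.643 35.0 F [ 1.2 -0.2 -3.3]
shift if now [-338.3 -131.3  -47.1] shift after turn [-148.4  331.2  -47.3] turn [-0.17  0.11 87.06]
```

```bash
H="python3 -m handwheel"
$H '[[0,0,-25,0,0,0],[-20,-8,-22,0,0,0],[-44,-17,0,0,0,0],[-44,-17,0,0,0,0],[-44,-17,0,0,0,0]]' | grep -E 'ee_pos|force|width'
$H '[[-44,-17,0,0,0,0],[-44,-17,0,0,0,0],[-44,-17,0,0,0,0],[-36,-14,0,0,0,0],[-18,-7,0,0,0,0]]' | grep -E 'ee_pos|force|width'
$H '[[0,0,0,0,0,4.4],[0,0,0,0,0,9],[0,0,0,0,0,9],[0,0,0,0,0,9],[0,0,0,0,0,9]]' | grep -E 'eef|force|width'
$H '[[0,0,0,0,0,9],[0,0,0,0,0,9],[0,0,0,0,0,9],[0,0,0,0,0,9],[0,0,0,0,0,8]]' | grep -E 'eef|force|width'
$H '[[0,0,0,0,0,4],[0,0,0,0,0,0],[0,0,0,0,0,0],[0,0,0,0,0,0]]' 
python3 - <<'E'
from h import *
todo(485.4,-349,67,-1.3)
d=snap('wrist','w4.png'); print(proj(d,[[485.4,-349,50]]))
snap('top','t4.png')
E
```

```text
ee_pos: [567.4, -167.9, 160.1]
force: [0.9, -0.8, -3.5]
gripper_width: 0.646
finger_force: 35.0
ee_pos: [485.6, -350.7, 160.0]
force: [0.8, 1.3, -4.3]
gripper_width: 0.649
finger_force: 35.0
eef_rot: [-3.141, -0.001, 0.81]
force: [0.4, 0.6, -3.9]
gripper_width: 0.64
finger_force: 35.0
eef_rot: [-3.141, -0.0, 0.042]
force: [0.7, 0.0, -4.1]
gripper_width: 0.644
finger_force: 35.0
time: 30.72
ee_pos: [486.7, -348.7, 160.5]
eef_rot: [-3.141, 0.0, -0.022]
force: [0.7, -0.6, -3.8]
gripper_width: 0.647
finger_force: 35.0
t 30.7 now [ 486.7 -348.7  160.5] yaw -1.28 grip 0.647 35.0 F [ 0.7 -0.6 -3.8]
shift if now [-1.3  0.4 93.5] shift after turn [-1.3  0.3 93.5] turn [-0.01  0.    0.02]
[[276.90269168 205.4051433 ]]
```

View pics/w4.png

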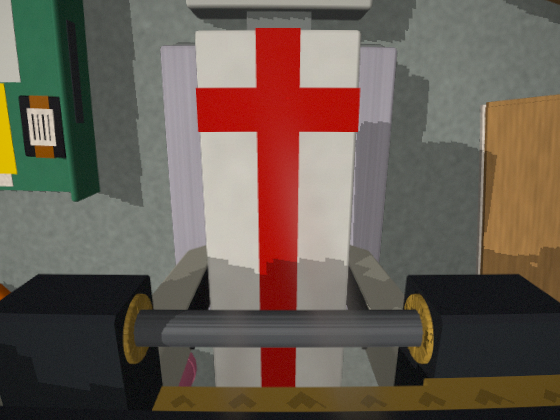

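```bash
python3 - <<'E'
from h import *
d=snap('wrist')
print(back(d,[[197,31],[359,30]],190).round(1), back(d,[[163,46],[395,47]],50).round(1))
t=snap('top'); b=t['img'].astype(int); print(back(t,[[405,134],[482,135]],50).round(1))
im=cv2.cvtColor(t['img'],cv2.COLOR_RGB2BGR); cv2.imwrite('pics/t4c.png',cv2.resize(im[90:260,380:510],None,fx=3.5,fy=3.5,interpolation=cv2.INTER_CUBIC))
E
```

```text
[[ 588.  -323.1  190. ]
 [ 587.1 -381.2  190. ]] [[ 608.2 -268.3   50. ]
 [ 603.8 -438.6   50. ]]
[[ 605.2 -264.8   50. ]
 [ 604.5 -438.6   50. ]]
```

View pics/t4c.png

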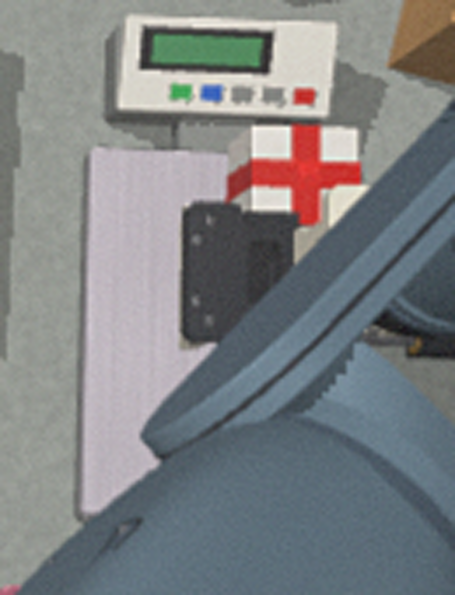

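```bash
H="python3 -m handwheel"
$H '[[-2,0,20,0,0,0],[0,0,30,0,0,0],[0,0,25,0,0,0],[0,0,12,0,0,0],[0,0,4,0,0,0]]' | grep -E 'ee_pos|force|width'
$H '[[0,0,1,0,0,0],[0,0,0,0,0,0],[0,0,0,0,0,0]]' | grep -E 'ee_pos|force|width'
$H '[[0,0,1,0,0,0],[0,0,0,0,0,0]]' | grep -E 'ee_pos|force|width'
```

```text
ee_pos: [484.5, -348.8, 69.2]
force: [0.5, 0.8, -2.9]
gripper_width: 0.642
finger_force: 35.0
ee_pos: [485.0, -349.3, 69.3]
force: [-0.8, 0.1, -3.1]
gripper_width: 0.642
finger_force: 35.0
ee_pos: [484.6, -348.8, 67.6]
force: [0.4, -0.3, -4.3]
gripper_width: 0.645
finger_force: 35.0
```

```bash
H="python3 -m handwheel"
$H '[[0,0,1,0,0,0],[0,0,0,0,0,0]]' | grep -E 'ee_pos|force:'
$H '[[0,0,0.8,0,0,0],[0,0,0,0,0,0]]' | grep -E 'ee_pos|force:'
$H '[[0,0,0.5,0,0,0],[0,0,0,0,0,0]]' | grep -E 'ee_pos|force:'
```

```text
ee_pos: [484.5, -348.8, 66.4]
force: [-0.2, -0.8, -3.8]
finger_force: 35.0
ee_pos: [484.5, -348.8, 65.6]
force: [0.2, 0.4, -4.0]
finger_force: 35.0
ee_pos: [484.6, -348.9, 65.2]
force: [-0.3, 0.2, -3.4]
finger_force: 35.0
```

```bash
H="python3 -m handwheel"
$H '[[0,0,0.5,0,0,0],[0,0,0,0,0,0]]' | grep -E 'ee_pos|force:'
$H '[[0,0,0,0,0,0],[0,0,0,0,0,0],[0,0,-15,0,0,0],[0,0,-50,0,0,0],[0,0,-60,0,0,0]]' 0 | grep ee_pos
$H '[[0,0,-60,0,0,0],[0,0,0,0,0,0],[0,0,0,0,0,0]]' | grep ee_pos
python3 - <<'E'
from h import *
todo(631.5,342.5,12,87.2)
d=snap('wrist','w5.png')
E
```

```text
ee_pos: [484.6, -348.9, 65.0]
force: [-0.4, 0.1, -1.0]
finger_force: 35.0
ee_pos: [484.1, -348.5, 191.2]
ee_pos: [484.4, -348.7, 250.2]
t 34.2 now [ 484.4 -348.7  250.2] yaw -1.34 grip 1.003 0.0 F [ 0.4 -0.8 -0.1]
shift if now [ 130.8 -694.6  237.9] shift after turn [697.6 113.1 238.2] turn [ 5.000e-02  0.000e+00 -8.854e+01]
```

View pics/w5.png

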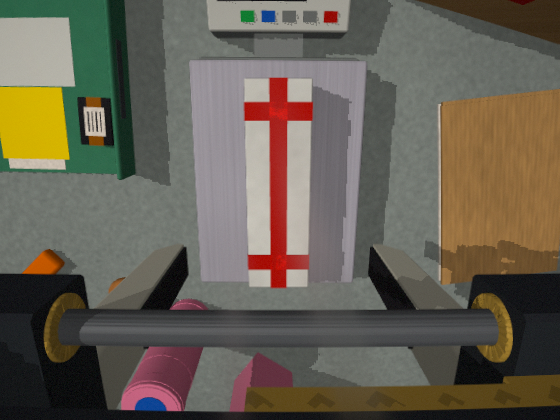

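The white carton lies on the plate, with its top from (245,79) to (310,287). The plate runs from (190,60) to (354,283). I check the centring.

```bash
python3 - <<'E'
from h import *
d=snap('wrist')
w=back(d,[[245,79],[312,79],[310,287],[247,286]],95)[:,:2];p=back(d,[[191,60],[365,61],[352,283],[201,282]],50)[:,:2]
print(w.round(1).tolist(),w.mean(0),p.round(1).tolist(),p.mean(0))
E
```

```text
[[584.4, -323.2], [583.1, -380.9], [385.0, -379.5], [387.5, -316.0]] [ 484.99454674 -349.90267214] [[607.4, -267.4], [602.7, -436.9], [364.7, -431.8], [369.8, -258.4]] [ 486.15167639 -348.59993258]
```

```bash
H="python3 -m handwheel"
$H '[[0,0,0,0,0,-10],[0,0,0,0,0,-10],[0,0,0,0,0,-10],[0,0,0,0,0,-10],[0,0,0,0,0,-10]]' | grep eef
$H '[[0,0,0,0,0,-10],[0,0,0,0,0,-10],[0,0,0,0,0,-10],[0,0,0,0,0,-8.5],[0,0,0,0,0,0]]' | grep eef
$H '[[53.7,8.7,0,0,0,0],[53.7,8.7,0,0,0,0],[53.7,8.7,0,0,0,0],[53.7,8.7,0,0,0,0],[53.7,8.7,0,0,0,0]]' | grep ee_pos
$H '[[53.7,8.7,0,0,0,0],[53.7,8.7,0,0,0,0],[53.7,8.7,0,0,0,0],[53.7,8.7,0,0,0,0],[53.7,8.7,0,0,0,0]]' | grep ee_pos
$H '[[53.7,8.7,0,0,0,0],[53.7,8.7,0,0,0,0],[53.7,8.7,0,0,0,0],[0,0,0,0,0,0],[0,0,0,0,0,0]]' | grep ee_pos
python3 - <<'E'
from h import *
todo(631.5,342.5,14,87.2)
E
```

```text
eef_rot: [-3.138, -0.0, 0.855]
eef_rot: [-3.139, -0.002, 1.52]
ee_pos: [541.1, -81.0, 248.9]
ee_pos: [597.8, 184.9, 248.7]
ee_pos: [631.7, 342.4, 248.4]
t 37.4 now [631.7 342.4 248.4] yaw 87.08 grip 0.999 0.0 F [-0.1 -0.   0.4]
shift if now [  0.5   0.3 234.4] shift after turn [ 1.000e-01 -2.000e-01  2.344e+02] turn [-0.11  0.08 -0.12]
```

```bash
H="python3 -m handwheel"
$H '[[0,0,50,0,0,0],[0,0,55,0,0,0],[0,0,55,0,0,0],[0,0,40,0,0,0],[0,0,24,0,0,0]]' 0 20 | grep -E 'ee_pos|force:'
$H '[[0,0,10,0,0,0],[0,0,0,0,0,0],[0,0,0,0,0,0]]' | grep -E 'ee_pos|force:'
$H '[[0,0,0,0,0,0],[0,0,0,0,0,0],[0,0,0,0,0,0],[0,0,0,0,0,0],[0,0,0,0,0,0]]' 255 20 | tail -6
$H '[[0,0,0,0,0,0],[0,0,-10,0,0,0],[0,0,-30,0,0,0],[0,0,-50,0,0,0],[0,0,-45,0,0,0]]' |tail -6
python3 - <<'E'
from h import *
todo(635,-18.5,150,87.2)
E
```

```text
ee_pos: [630.9, 340.0, 23.3]
force: [-0.1, 0.6, 0.7]
finger_force: 0.0
ee_pos: [633.3, 342.7, 17.6]
force: [-0.3, -0.3, 0.7]
finger_force: 0.0
time: 39.02
ee_pos: [632.0, 342.8, 15.8]
eef_rot: [-3.141, 0.0, 1.521]
force: [-0.3, -0.5, 0.5]
gripper_width: 0.578
finger_force: 20.0
time: 39.65
ee_pos: [632.1, 342.7, 152.7]
eef_rot: [3.141, -0.0, 1.521]
force: [0.8, -0.1, -2.5]
gripper_width: 0.581
finger_force: 19.9
t 39.6 now [632.1 342.7 152.7] yaw 87.16 grip 0.581 19.9 F [ 0.8 -0.1 -2.5]
shift if now [-360.6   20.8    2.7] shift after turn [-360.6   20.5    2.7] turn [ 0.02 -0.   -0.04]
```

```bash
H="python3 -m handwheel"
$H '[[-20,1.2,0,0,0,0],[-46,2.7,0,0,0,0],[-46,2.7,0,0,0,0],[-46,2.7,0,0,0,0],[-46,2.7,0,0,0,0]]' |grep ee_pos
$H '[[-46,2.7,0,0,0,0],[-46,2.7,0,0,0,0],[-40,2.1,0,0,0,0],[-24.5,1.2,0,0,0,0],[0,0,0,0,0,0]]' |grep ee_pos
$H '[[0,0,0,0,0,0],[0,0,0,0,0,0]]' |grep ee_pos
python3 - <<'E'
from h import *
todo(635,-18.5,17,87.2)
d=snap('wrist','w6.png')
E
```

```text
ee_pos: [632.7, 136.0, 149.1]
ee_pos: [633.7, -20.9, 149.2]
ee_pos: [634.6, -17.3, 150.4]
t 41.1 now [634.6 -17.3 150.4] yaw 87.23 grip 0.581 19.9 F [ 0.5 -0.4 -1.9]
shift if now [ -1.2   0.6 133.4] shift after turn [ -1.2   0.5 133.4] turn [-0.04 -0.02  0.03]
```

View pics/w6.png

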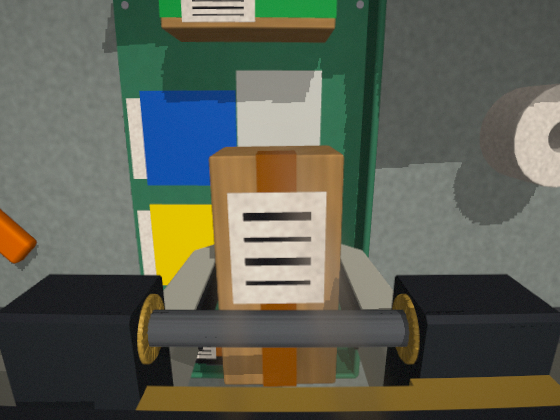

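```bash
python3 - <<'E'
from h import *
d=snap('wrist')
s=back(d,[[236,70],[322,71]],4)[:,:2];f=back(d,[[211,155],[342,155],[215,382],[337,382]],177.6)[:,:2]
b=back(d,[[141,91],[236,90],[134+0,185]],4)[:,:2]
print(s.round(1),f.round(1),f.mean(0)); print('blue',b.round(1))
yx=np.array([.049,.9988]); print('tray centre',s.mean(0)-107*yx, 'flat from end',f[:2].mean(0)-55*yx)
E
```

```text
[[603.7  90.9]
 [675.7  86.7]] [[610.2  39.9]
 [661.9  37.4]
 [601.1 -68.6]
 [659.9 -71.3]] [633.27069054 -15.6565507 ]
blue [[521.1  78.5]
 [602.5  74.8]
 [502.9  -2.7]]
tray centre [634.46561308 -18.09026614] flat from end [633.32791024 -16.29276341]
```

```bash
H="python3 -m handwheel"
$H '[[-1.5,0.7,30,0,0,0],[0,0,40,0,0,0],[0,0,35,0,0,0],[0,0,17,0,0,0],[0,0,6,0,0,0]]' | grep -E 'ee_pos|force:'
$H '[[0,0,1,0,0,0],[0,0,0,0,0,0],[0,0,0,0,0,0]]' | grep -E 'ee_pos|force:'
$H '[[0,0,1,0,0,0],[0,0,0,0,0,0]]' | grep -E 'ee_pos|force:'
$H '[[0,0,0.8,0,0,0],[0,0,0,0,0,0]]' | grep -E 'ee_pos|force:'
```

```text
ee_pos: [635.4, -19.4, 22.1]
force: [-0.1, -0.0, -1.0]
finger_force: 19.9
ee_pos: [636.3, -20.0, 22.9]
force: [0.1, -0.4, -1.4]
finger_force: 19.9
ee_pos: [635.6, -19.9, 20.9]
force: [0.6, 0.6, -2.6]
finger_force: 19.9
ee_pos: [635.5, -19.9, 19.8]
force: [-0.2, -0.6, -1.5]
finger_force: 19.9
```

```bash
H="python3 -m handwheel"
$H '[[0,0,1,0,0,0],[0,0,0,0,0,0]]' | grep -E 'ee_pos|force:'
$H '[[0,0,1,0,0,0],[0,0,0,0,0,0]]' | grep -E 'ee_pos|force:'
$H '[[0,0,0.7,0,0,0],[0,0,0,0,0,0]]' | grep -E 'ee_pos|force:'
$H '[[0,0,0.5,0,0,0],[0,0,0,0,0,0]]' | grep -E 'ee_pos|force:'
```

```text
ee_pos: [635.5, -19.8, 18.8]
force: [-0.2, 0.2, -2.5]
finger_force: 19.9
ee_pos: [635.5, -19.8, 17.8]
force: [-0.4, 0.5, -1.4]
finger_force: 19.9
ee_pos: [635.6, -19.9, 17.2]
force: [-0.9, 0.2, -1.8]
finger_force: 19.9
ee_pos: [635.6, -19.8, 16.8]
force: [0.3, -0.3, -1.9]
finger_force: 19.9
```

```bash
H="python3 -m handwheel"
$H '[[0,0,0.5,0,0,0],[0,0,0,0,0,0]]' | grep -E 'ee_pos|force:'
$H '[[0,0,0,0,0,0],[0,0,0,0,0,0],[0,0,-20,0,0,0],[0,0,-60,0,0,0],[0,0,-60,0,0,0]]' 40 | grep -E 'ee_pos|force:'
$H '[[0,0,-60,0,0,0],[0,0,0,0,0,0],[0,0,0,0,0,0],[0,0,0,0,0,0]]' 0 | grep -E 'ee_pos|force:'
python3 - <<'E'
from h import *
todo(395.5,299,107,87.2)
d=snap('wrist','w7.png')
E
```

```text
ee_pos: [635.6, -19.8, 16.7]
force: [-1.1, 1.4, 2.2]
finger_force: 19.9
ee_pos: [635.2, -19.8, 157.1]
force: [1.2, -0.1, 0.4]
finger_force: 0.0
ee_pos: [634.5, -19.7, 214.1]
force: [0.8, 0.6, 0.3]
finger_force: 0.0
t 45.1 now [634.5 -19.7 214.1] yaw 87.16 grip 1.003 0.0 F [0.8 0.6 0.3]
shift if now [ 306.4 -254.1  108.2] shift after turn [ 306.6 -254.3  107.1] turn [-0.22 -0.03 -0.04]
```

View pics/w7.png

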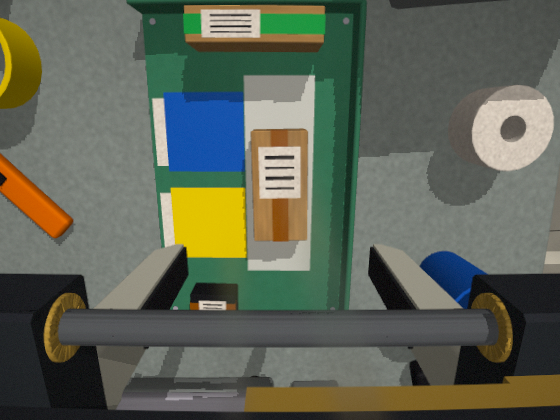

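The flat carton lies on the strip, with its top from (251,129) to (306,240). The strip, the blue square and the yellow square are now all visible, so I measure all of them.

```bash
python3 - <<'E'
from h import *
d=snap('wrist')
for n,p,z in(('strip',[[244,75],[315,75],[310,270],[247,270]],4),('flat',[[251,129],[308,129],[306,240],[253,240]],44),('blue',[[164,93],[244,93],[246,171],[168,171]],4),('yel',[[170,188],[245,188],[246,257],[174,257]],4)):
    w=back(d,p,z)[:,:2];print(n,w.round(1).tolist(),w.mean(0).round(1))
E
```

```text
strip [[603.9, 90.7], [675.6, 87.2], [665.2, -127.1], [591.6, -123.6]] [634.1 -18.2]
flat [[610.6, 38.4], [663.9, 35.8], [659.0, -74.5], [605.1, -71.9]] [634.7 -18. ]
blue [[520.3, 77.7], [602.6, 73.2], [599.0, -7.3], [514.3, -3.1]] [559.   35.1]
yel [[514.0, -21.9], [596.5, -26.0], [591.7, -107.2], [508.0, -103.5]] [552.6 -64.7]
```

```bash
H="python3 -m handwheel"
$H '[[43.8,-36.3,0,0,0,0],[43.8,-36.3,0,0,0,0],[43.8,-36.3,0,0,0,0],[43.8,-36.3,0,0,0,0],[43.8,-36.3,0,0,0,0]]' | grep -E 'ee_pos'
$H '[[43.8,-36.3,0,0,0,0],[43.8,-36.3,0,0,0,0],[0,0,0,0,0,0],[0,0,0,0,0,0]]' | grep -E 'ee_pos'
$H '[[0,0,28,0,0,0],[0,0,28,0,0,0],[0,0,28,0,0,0],[0,0,22,0,0,0],[0,0,0,0,0,0]]' 0 20 | grep -E 'ee_pos|force:'
$H '[[0,0,0,0,0,0],[0,0,0,0,0,0],[0,0,0,0,0,0],[0,0,0,0,0,0],[0,0,0,0,0,0]]' 255 20 | tail -6
$H '[[0,0,0,0,0,0],[0,0,-10,0,0,0],[0,0,-20,0,0,0],[0,0,-30,0,0,0],[0,0,-40,0,0,0]]' |tail -6
python3 - <<'E'
from h import *
todo(560,35,209,87.2)
E
```

```text
ee_pos: [463.5, 209.0, 215.4]
ee_pos: [396.9, 298.8, 215.7]
ee_pos: [396.7, 297.0, 108.4]
force: [0.2, 0.2, 0.7]
finger_force: 0.0
time: 47.6
ee_pos: [397.0, 299.1, 110.6]
eef_rot: [3.141, -0.0, 1.522]
force: [0.2, -0.3, 3.1]
gripper_width: 0.625
finger_force: 19.9
time: 48.22
ee_pos: [396.2, 298.6, 210.7]
eef_rot: [-3.139, 0.001, 1.521]
force: [-0.2, 0.8, -1.6]
gripper_width: 0.627
finger_force: 19.9
t 48.2 now [396.2 298.6 210.7] yaw 87.16 grip 0.627 19.9 F [-0.2  0.8 -1.6]
shift if now [-255.1  176.7    1.6] shift after turn [-255.2  176.5    1.7] turn [-0.12  0.07 -0.04]
```

```bash
H="python3 -m handwheel"
$H '[[-15,10.4,0,0,0,0],[-40,27.7,0,0,0,0],[-45,31.2,0,0,0,0],[-45,31.2,0,0,0,0],[-45,31.2,0,0,0,0]]' |grep ee_pos
$H '[[-40,27.7,0,0,0,0],[-25,17.3,0,0,0,0],[0,0,0,0,0,0],[0,0,0,0,0,0],[0,0,0,0,0,0]]' |grep ee_pos
$H '[[0,0,25,0,0,0],[0,0,30,0,0,0],[0,0,24,0,0,0],[0,0,13,0,0,0],[0,0,0,0,0,0]]'|grep -E 'ee_pos|force:'
$H '[[0,0,0,0,0,0],[0,0,0,0,0,0]]'|grep -E 'ee_pos|force:'
python3 - <<'E'
from h import *
todo(560,35,112,87.2)
E
```

```text
ee_pos: [519.2, 100.3, 209.1]
ee_pos: [560.0, 36.4, 210.0]
ee_pos: [560.1, 36.2, 117.7]
force: [-0.3, 0.4, -1.2]
finger_force: 19.9
ee_pos: [561.5, 35.5, 119.4]
force: [0.7, 1.0, -1.0]
finger_force: 19.9
t 50.4 now [561.5  35.5 119.4] yaw 87.17 grip 0.628 19.9 F [ 0.7  1.  -1. ]
shift if now [-0.6 -1.5  7.4] shift after turn [-0.6 -1.5  7.4] turn [ 0.12  0.01 -0.03]
```

```bash
H="python3 -m handwheel"
$H '[[-0.5,-1,4,0,0,0],[0,0,2,0,0,0],[0,0,0,0,0,0],[0,0,0,0,0,0]]'|grep -E 'ee_pos|force:'
$H '[[0,0,1,0,0,0],[0,0,0,0,0,0]]'|grep -E 'ee_pos|force:'
$H '[[0,0,0.7,0,0,0],[0,0,0,0,0,0]]'|grep -E 'ee_pos|force:'
```

```text
ee_pos: [559.8, 35.0, 112.2]
force: [0.2, -0.3, -1.4]
finger_force: 19.9
ee_pos: [560.0, 35.1, 111.7]
force: [-0.0, 0.4, 2.3]
finger_force: 19.9
ee_pos: [560.0, 35.0, 111.6]
force: [-3.2, 0.3, 7.8]
finger_force: 19.9
```

```bash
H="python3 -m handwheel"
$H '[[0,0,0,0,0,0],[0,0,0,0,0,0],[0,0,-20,0,0,0],[0,0,-40,0,0,0],[0,0,-45,0,0,0]]' 0 | grep -E 'ee_pos|force:'
$H '[[55.4,-15.3,0,0,0,0],[55.4,-15.3,0,0,0,0],[55.4,-15.3,0,0,0,0],[55.4,-15.3,0,0,0,0],[55.4,-15.3,0,0,0,0]]' | grep -E 'ee_pos'
$H '[[55.4,-15.3,0,0,0,0],[0,0,0,0,0,0],[0,0,0,0,0,0]]' | grep -E 'ee_pos'
python3 - <<'E'
from h import *
todo(484.7,371.5,106,87.2)
d=snap('top');b=d['img'].astype(int)
m=((b[...,2]>b[...,0]+60));m[:,:250]=0;m[:,300:]=0;m[:120]=0;m[160:]=0
n,l,st,c=cv2.connectedComponentsWithStats(m.astype(np.uint8))
print(st[1:],back(d,c[1:],159)[:,:2])
im=cv2.cvtColor(d['img'],cv2.COLOR_RGB2BGR);cv2.imwrite('pics/t8.png',cv2.resize(im[80:250,100:385],None,fx=2.8,fy=2.8,interpolation=cv2.INTER_CUBIC))
E
```

```text
ee_pos: [559.3, 35.1, 215.7]
force: [0.2, -0.1, 0.3]
finger_force: 0.0
ee_pos: [496.6, 317.3, 215.4]
ee_pos: [484.4, 371.4, 215.1]
t 53.0 now [484.4 371.4 215.1] yaw 87.22 grip 0.994 0.0 F [ 1.6 -0.5  0.1]
shift if now [  0.3   0.3 109.1] shift after turn [1.000e-01 3.000e-01 1.091e+02] turn [-0.02  0.06  0.02]
[[265 136  15  14 152]
 [287 140   6  20  96]
 [258 149   5  11  36]] [[558.7934239   34.1855046 ]
 [545.12820342  -2.20525528]
 [531.03305302  59.59702888]]
```

View pics/t8.png

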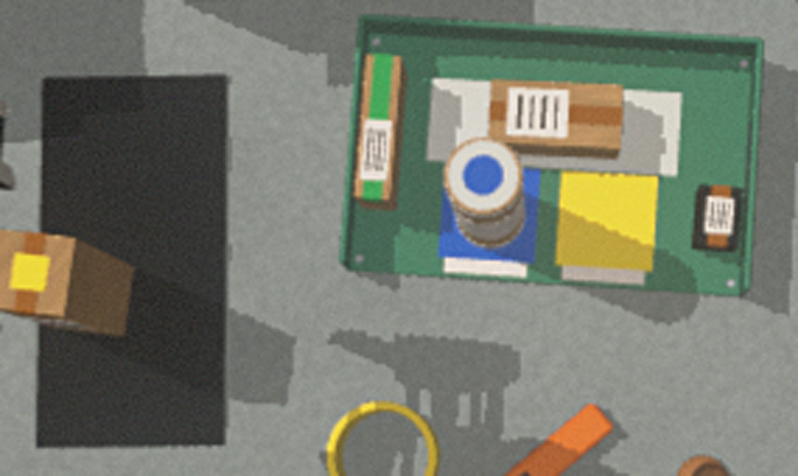

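The tube stands on blue at crop (483,175), within about 3 mm of its centre, and the flat carton is on the strip. Yellow is free at (607,221). Next is the tall carton.

```bash
H="python3 -m handwheel"
$H '[[0,0,28,0,0,0],[0,0,28,0,0,0],[0,0,28,0,0,0],[0,0,22,0,0,0],[0,0,0,0,0,0]]' 0 25 | grep -E 'ee_pos|force:'
$H '[[0,0,0,0,0,0],[0,0,0,0,0,0],[0,0,0,0,0,0],[0,0,0,0,0,0],[0,0,0,0,0,0]]' 255 25 | tail -6
$H '[[0,0,0,0,0,0],[0,0,-10,0,0,0],[0,0,-30,0,0,0],[0,0,-40,0,0,0],[0,0,-40,0,0,0]]' |tail -6
python3 - <<'E'
from h import *
todo(554.5,-64.7,228,87.2)
E
```

```text
ee_pos: [484.1, 369.3, 107.9]
force: [-0.5, 0.2, -0.2]
finger_force: 0.0
time: 54.28
ee_pos: [484.4, 371.8, 110.1]
eef_rot: [3.141, -0.0, 1.522]
force: [-2.9, -0.2, 3.9]
gripper_width: 0.652
finger_force: 24.7
time: 54.9
ee_pos: [484.3, 371.3, 230.0]
eef_rot: [-3.14, 0.001, 1.521]
force: [1.3, 0.4, -3.3]
gripper_width: 0.648
finger_force: 24.6
t 54.9 now [484.3 371.3 230. ] yaw 87.16 grip 0.648 24.6 F [ 1.3  0.4 -3.3]
shift if now [-432.    91.7    2.3] shift after turn [-432.1   91.4    2. ] turn [-0.07  0.05 -0.04]
```

The straight path would cross the tube, so I raise the tall carton by 70 mm first.

```bash
H="python3 -m handwheel"
$H '[[0,0,-35,0,0,0],[0,0,-35,0,0,0],[0,0,0,0,0,0],[0,0,0,0,0,0]]' |grep ee_pos
$H '[[-14,3,0,0,0,0],[-30,6.4,0,0,0,0],[-43,9.1,0,0,0,0],[-43,9.1,0,0,0,0],[-43,9.1,0,0,0,0]]' |grep ee_pos
$H '[[-43,9.1,0,0,0,0],[-43,9.1,0,0,0,0],[-43,9.1,0,0,0,0],[-43,9.1,0,0,0,0],[-43,9.1,0,0,0,0]]' |grep ee_pos
$H '[[-30,6.4,0,0,0,0],[-14,3,0,0,0,0],[0,0,0,0,0,0],[0,0,0,0,0,0],[0,0,0,0,0,0]]' |grep ee_pos
python3 - <<'E'
from h import *
todo(554.5,-64.7,111,87.2)
E
```

```text
ee_pos: [484.0, 371.2, 297.6]
ee_pos: [512.0, 194.6, 298.0]
ee_pos: [546.5, -22.2, 298.1]
ee_pos: [554.5, -63.1, 299.6]
t 57.3 now [554.5 -63.1 299.6] yaw 87.26 grip 0.647 24.6 F [-0.4  0.3 -4.2]
shift if now [-1.600e+00  1.000e-01  1.886e+02] shift after turn [-1.600e+00  1.000e-01  1.886e+02] turn [ 0.   -0.02  0.06]
```

```bash
H="python3 -m handwheel"
$H '[[-1.5,0,30,0,0,0],[0,0,45,0,0,0],[0,0,45,0,0,0],[0,0,35,0,0,0],[0,0,20,0,0,0]]' |grep -E 'ee_pos|force:'
$H '[[0,0,6,0,0,0],[0,0,0,0,0,0],[0,0,0,0,0,0],[0,0,0,0,0,0]]' |grep -E 'ee_pos|force:'
```

```text
ee_pos: [553.5, -64.5, 122.6]
force: [0.7, -0.0, -4.1]
finger_force: 24.6
ee_pos: [555.2, -66.0, 119.6]
force: [0.4, -0.1, -3.3]
finger_force: 24.6
```

```bash
H="python3 -m handwheel"
$H '[[1.2,-0.5,4,0,0,0],[0,0,2,0,0,0],[0,0,1,0,0,0],[0,0,0,0,0,0],[0,0,0,0,0,0]]' |grep -E 'ee_pos|force:'
$H '[[0,0,0.8,0,0,0],[0,0,0,0,0,0]]' |grep -E 'ee_pos|force:'
$H '[[0,0,0.7,0,0,0],[0,0,0,0,0,0]]' |grep -E 'ee_pos|force:'
```

```text
ee_pos: [554.2, -64.7, 111.6]
force: [0.1, 0.2, -4.1]
finger_force: 24.6
ee_pos: [554.3, -64.8, 111.2]
force: [-1.7, 1.0, 0.2]
finger_force: 24.7
ee_pos: [554.3, -64.9, 111.1]
force: [-3.0, -0.3, 4.7]
finger_force: 24.7
```

Contact with the floor. I release, rise and back off, then check everything.

```bash
H="python3 -m handwheel"
$H '[[0,0,0,0,0,0],[0,0,0,0,0,0],[0,0,-20,0,0,0],[0,0,-40,0,0,0],[0,0,-60,0,0,0]]' 0 | grep -E 'ee_pos|force:'
$H '[[0,-50,-40,0,0,0],[0,-50,0,0,0,0],[0,-50,0,0,0,0],[0,0,0,0,0,0],[0,0,0,0,0,0]]' | grep -E 'ee_pos|force:'
python3 - <<'E'
from h import *
d=snap('top');im=cv2.cvtColor(d['img'],cv2.COLOR_RGB2BGR);b=d['img'].astype(int)
cv2.imwrite('pics/t9.png',cv2.resize(im[80:250,215:495],None,fx=2.8,fy=2.8,interpolation=cv2.INTER_CUBIC))
m=((b[...,2]>b[...,0]+60)).astype(np.uint8);m[:,:250]=0;m[:,300:]=0;m[:120]=0;m[160:]=0
n,l,st,c=cv2.connectedComponentsWithStats(m);print(st[1:],back(d,c[1:],159)[:,:2])
m=((b[...,0]>180)&(b[...,2]<90)&(b[...,1]>150)).astype(np.uint8);m[:,:290]=0;m[:,345:]=0;m[:120]=0;m[185:]=0
n,l,st,c=cv2.connectedComponentsWithStats(m);print(st[1:],back(d,c[1:],149)[:,:2])
E
```

```text
ee_pos: [553.2, -64.3, 229.5]
force: [0.9, 0.0, -0.1]
finger_force: 0.0
ee_pos: [406.5, -57.6, 269.6]
force: [-0.3, -0.4, -0.4]
finger_force: 0.0
[[265 136  15  14 154]
 [287 140   6  11  45]
 [258 149   5  11  37]] [[558.88056742  34.02534843]
 [555.60576147  -0.77382068]
 [531.21824509  59.5681187 ]]
[] []
```

View pics/t9.png

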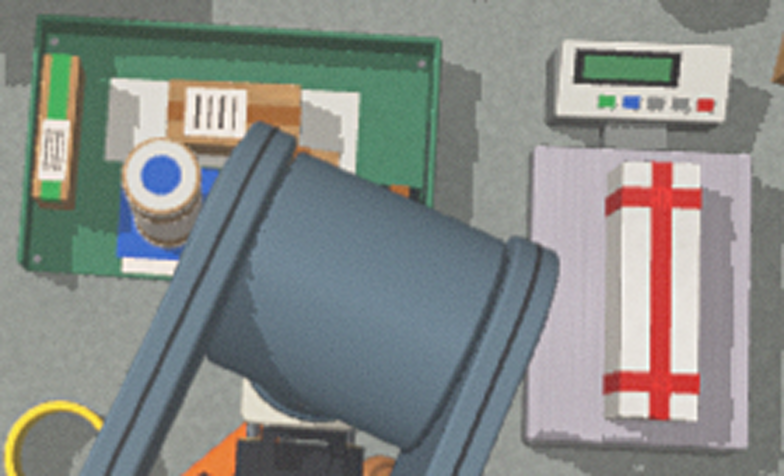

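The tube, the flat carton and the white carton are right, but the arm hides the tall carton. I move the arm aside.

```bash
H="python3 -m handwheel"
$H '[[50,0,0,0,0,0],[50,0,0,0,0,0],[50,0,0,0,0,0],[50,0,0,0,0,0],[50,0,0,0,0,0]]' | grep ee_pos
$H '[[50,0,0,0,0,0],[50,0,0,0,0,0],[0,0,0,0,0,0],[0,0,0,0,0,0]]' | grep ee_pos
python3 - <<'E'
from h import *
d=snap('top');im=cv2.cvtColor(d['img'],cv2.COLOR_RGB2BGR);b=d['img'].astype(int)
cv2.imwrite('pics/t10.png',cv2.resize(im[80:195,215:385],None,fx=4.7,fy=4.7,interpolation=cv2.INTER_CUBIC))
m=((b[...,0]>180)&(b[...,2]<90)&(b[...,1]>150)).astype(np.uint8);m[:,:290]=0;m[:,345:]=0;m[:120]=0;m[185:]=0
n,l,st,c=cv2.connectedComponentsWithStats(m);print(st[1:],back(d,c[1:],149)[:,:2])
E
```

```text
ee_pos: [419.1, 194.7, 268.7]
ee_pos: [423.3, 292.4, 268.2]
[[299 141  34  35 283]
 [314 140  14  14 166]] [[518.02938557 -43.3118538 ]
 [553.53710791 -66.41011179]]
```

View pics/t10.png

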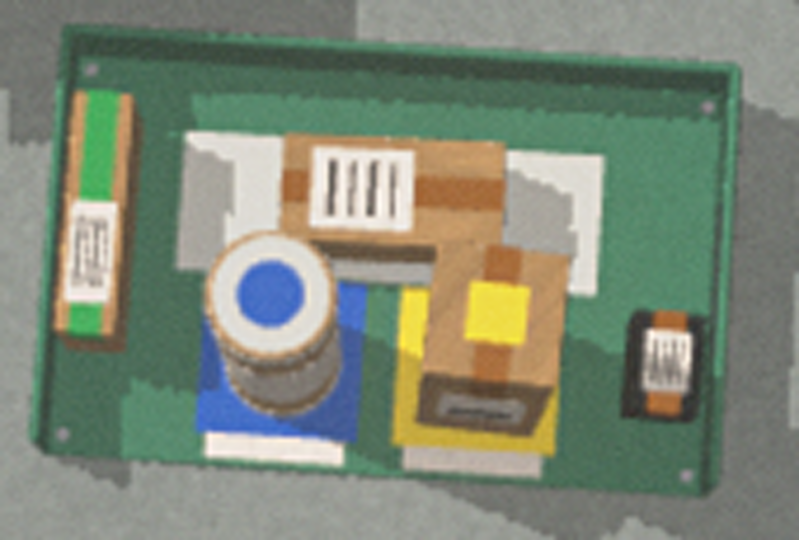

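All the parcels are placed to within about 3 mm: tube at (270,293) on blue, tall carton at (498,313) square on yellow, flat carton centred on the strip. The slim carton has not moved. I hand the job in.

```bash
python3 -c "
from bench import bot
print(bot.job_done())"
```

```text
the job is handed in; nothing more can be done
None
```

I handed the job in after about 61 s of robot time. By the last camera checks, the white carton is centred lengthwise on the scale, and the flat carton, tube and tall carton are back in their places, all within about 3 mm. The slim carton was not moved, and the hand-in call returned no verdict.

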